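Load the sample carrier with the amber bottles by cap colour

TASK

Collect today's oil samples for the viscosity test: stand each of the four amber glass bottles upright in the carrier's cup of the same colour as its cap. Leave the white plastic bottles where they stand, even though they have the same caps, and neither tip over nor drop any glass bottle: set each one down on the floor of its cup.

Things in the scene. Friction and masses are not known exactly. Their poses are not given: they have to be found in the camera images.
- amber_red_mid (a point): Centre (50 mm above the underside, on the axis) of the amber glass bottle with the red cap. Round, upright: body 40 mm across up to 68 mm, shoulder, cap 31 mm across from 76 to 100 mm; height 100 mm, 0.10 to 0.20 kg. Loose on a grey 3 mm bench mat, at least 78 mm centre to centre from all else there (bottles, and a stopper, weight and dish under 31 mm tall). z up.
- amber_blue_mid (a point): Centre (50 mm above the underside, on the axis) of the amber glass bottle with the blue cap. Round, upright: body 40 mm across up to 68 mm, shoulder, cap 31 mm across from 76 to 100 mm; height 100 mm, 0.10 to 0.20 kg. Loose on a grey 3 mm bench mat, at least 78 mm centre to centre from all else there (bottles, and a stopper, weight and dish under 31 mm tall). z up.
- amber_yellow_mid (a point): Centre (50 mm above the underside, on the axis) of the amber glass bottle with the yellow cap. Round, upright: body 40 mm across up to 68 mm, shoulder, cap 31 mm across from 76 to 100 mm; height 100 mm, 0.10 to 0.20 kg. Loose on a grey 3 mm bench mat, at least 78 mm centre to centre from all else there (bottles, and a stopper, weight and dish under 31 mm tall). z up.
- amber_green_mid (a point): Centre (50 mm above the underside, on the axis) of the amber glass bottle with the green cap. Round, upright: body 40 mm across up to 68 mm, shoulder, cap 31 mm across from 76 to 100 mm; height 100 mm, 0.10 to 0.20 kg. Loose on a grey 3 mm bench mat, at least 78 mm centre to centre from all else there (bottles, and a stopper, weight and dish under 31 mm tall). z up.
- white_red_mid (a point): Centre (half-way up) of the white plastic rinse bottle with the red screw cap: same shape and size as the amber bottles (40 mm across, 100 mm tall), but an opaque white body. Stands among them on the mat. Does not belong in the carrier.
- white_blue_mid (a point): Centre (half-way up) of the white plastic rinse bottle with the blue screw cap: same shape and size as the amber bottles (40 mm across, 100 mm tall), but an opaque white body. Stands among them on the mat. Does not belong in the carrier.
- cup_red: The red cup in the white carrier tray (fixed, 180 mm square, wall 22 mm high, on the left or right, may be turned). Round, open above: 68 mm across outside, 60 mm inside, floor 4 mm thick, rim 28 mm above its underside. Origin: centre of the underside, 4 mm above the bench; z up. The four cups form a square, 80 mm centre to centre, colours in any arrangement.
- cup_blue: The blue cup in the white carrier tray (fixed, 180 mm square, wall 22 mm high, on the left or right, may be turned). Round, open above: 68 mm across outside, 60 mm inside, floor 4 mm thick, rim 28 mm above its underside. Origin: centre of the underside, 4 mm above the bench; z up. The four cups form a square, 80 mm centre to centre, colours in any arrangement.
- cup_yellow: The yellow cup in the white carrier tray (fixed, 180 mm square, wall 22 mm high, on the left or right, may be turned). Round, open above: 68 mm across outside, 60 mm inside, floor 4 mm thick, rim 28 mm above its underside. Origin: centre of the underside, 4 mm above the bench; z up. The four cups form a square, 80 mm centre to centre, colours in any arrangement.
- cup_green: The green cup in the white carrier tray (fixed, 180 mm square, wall 22 mm high, on the left or right, may be turned). Round, open above: 68 mm across outside, 60 mm inside, floor 4 mm thick, rim 28 mm above its underside. Origin: centre of the underside, 4 mm above the bench; z up. The four cups form a square, 80 mm centre to centre, colours in any arrangement.
There are look-alikes about, which are no part of the job. What is shaped like the cup_blue but black or purple is not meant.

How it is judged:
By the outcome, as a careful person would: the job done as asked, in the order asked, and still so for the second after the job is handed in, with the robot touching nothing.
It also fails if it takes over 120 s, if anything falls off the work surface, if the arm or the gripper's body presses on something with over 40 N, if the wrist force passes 120 N, or if a joint passes its speed limit or range.

ROBOT

A 6-joint arm with a two-finger parallel gripper is mounted at the origin on the work surface. World frame = base frame: x ahead of the robot, y to its left, z up, the work surface at z = 0. Lengths are in mm, angles in rad, forces in N, time in s.
With the tool pointing down it reaches from about 275 to 775 mm from the base axis. Payload 14.6 kg.
Tool frame: the origin (TCP) lies midway between the tips of the shut fingers; the grasp point (between the pads) lies 19 mm behind it; z points along the fingers, y is the line along which they close (so a half turn about z gives the same grasp; the last joint's range is limited). The gripper opens to 85 mm and grips with 20 to 120 N. Pads are 22 mm wide; open, the fingers measure 114 mm over their backs; the gripper's body (76 mm by 85 mm) begins 54 mm behind the grasp point. The pads swing forward as they close: fully open they stand 13 mm farther back than shut.
Start: joints at [-1.339, 0.263, -0.048, 1.259, 0, 1.415], TCP at [198.038, -486.219, 231.278] pointing down, gripper open.
Joint ranges: [-2.65, 2.65], [-0.89, 1.7], [-1.18, 1.37], [-2.13, 2.11], [-1.35, 1.29], [-3.14, 3.14]. Speed limits (rad/s): [1.89, 1.89, 2.57, 2.79, 3.14, 3.14].

INTERFACE

Orientations are given as [roll, pitch, yaw] about the fixed x, y, z axes, in that order (R = Rz(yaw) Ry(pitch) Rx(roll)).
In Python, from workcell import arm gives the robot as it stands.
- The arm moves only by the shell command python3 -m pendant 'ROWS' [OPENING] [FORCE]. ROWS is JSON, a list of rows, each a list of 2 entries, a list of its own where there are three numbers: the shift along the tool's x, y, z each as a share of 400 mm, from -1 to 1, then the turn, a rotation vector about the tool's x, y, z each as a share of 180 degrees, from -1 to 1. In form: [[[dx, dy, dz], [ax, ay, az]], ...]. A call has 1 to 8 rows; each row shifts and turns the commanded pose from where the row before left it, along the tool's axes as they then stand; what a row does not reach is not made up. A row lasts 1/12 s, in which the tool goes at most 41.7 mm and 7.16 degrees, less where a joint would pass 70% of its speed; a pose out of reach is approached as far as the arm can. A call with a number of a shift or a turn outside -1 to 1 is refused whole. A call with a gripper value outside its range is refused whole. OPENING is the opening, from 0 (shut) to 1 (fully open), set as the call begins (- or left out, the last holds). The fingers move at their own pace and stop on an object; FORCE is the grip in N (left out, the last holds). Time passes only in rows, so rows that do not move let the fingers close. It gives the time, the measured TCP pose, the force, the opening and the grip force at its end, in the units of the state.
- arm.sense(): the state, without advancing time (a new reading comes with each control period).
- arm.get_image(name): name is "scene" or "top" or "wrist"; returns a dict with "pixels" (480x640x3 uint8, blue, green, red), "depth" (480x640 float32, mm along the optical axis (not along the pixel's ray), 0 where there is no reading), "vertical_fov" (degrees; the focal length in pixels is half the picture's height over the tangent of half this angle, whatever the lens; pixels are square), "cx", "cy" (the principal point, pixels), "rvec" (rotation vector, rad) and "tvec" (3), from world to camera coordinates, as OpenCV has them; the wrist camera has in their place "hand_eye" (4x4, takes a point from camera to tool coordinates, whose origin is the TCP and whose axes are the flange's). Camera axes: x right, y down, z forward; pixel columns grow to the right and rows downward; lengths in mm; the calibration is good to about 2 mm. A picture is of the moment at which its call begins: read the wrist's pose just before it.
- arm.job_done(): hands the job in; it is judged then, once.
The state is a dict: "time_s": time; "joint_pos": joint angles; "qvel": joint speeds; "joint_torque": joint torques, N m; "position": TCP position; "ee_rot": TCP orientation; "contact_force": force on the tool from outside, world axes, zero at the start; "moment": the same for the moment, N m; "grip_width": opening from 0.0 (shut) to 1.0 (fully open); "finger_force": force on a finger pad.
Only numpy, scipy, OpenCV 4.12 (cv2) and the standard library are available. Lean on these libraries where they do the work, as an engineer would, in place of code of your own. Each camera call takes 0.05 s, during which the arm holds its last target. There are 200 camera calls.

## Working session

There is one attempt and no reset: what is moved stays moved. The work goes in short steps, Python scripts to look and compute and a shell command to move; the robot and the scene stay as the last step left them, time stands still between calls to the robot, and variables do not carry over. Pictures are saved under pics/ and viewed, at most 14 in all, crops included, and the job is handed in when it is done.

```bash
mkdir -p pics; ls; python3 - <<'E'
from workcell import arm
import cv2
s=arm.sense();print({k:s[k] for k in("time_s","position","ee_rot","grip_width")})
for n in("scene","top"):
    d=arm.get_image(n);cv2.imwrite(f"pics/{n}1.png",d["pixels"]);print(n,d["vertical_fov"],d["cx"],d["cy"],d["rvec"],d["tvec"],(d["depth"]>0).mean(), d.keys())
E
```

```text
pics
{'time_s': 0.0, 'position': array([ 197.98560284, -485.93857721,  230.82563884]), 'ee_rot': array([-3.14056032e+00, -1.71243532e-04,  3.86799109e-01]), 'grip_width': 1.0024162472760136}
scene 55.34363537864088 313.8634131891768 238.17832039399337 [ 2.25443854  0.67786896 -0.28132959] [-461.56645537 -195.67310432 1108.83980813] 0.9962467447916666 dict_keys(['pixels', 'depth', 'vertical_fov', 'cx', 'cy', 'rvec', 'tvec'])
top 53.93453969176018 321.63785419175065 236.69431609694186 [ 2.16126584 -2.17437275  0.09037709] [-34.06413547 576.98411006 995.32604632] 0.9961100260416667 dict_keys(['pixels', 'depth', 'vertical_fov', 'cx', 'cy', 'rvec', 'tvec'])
```

View pics/top1.png

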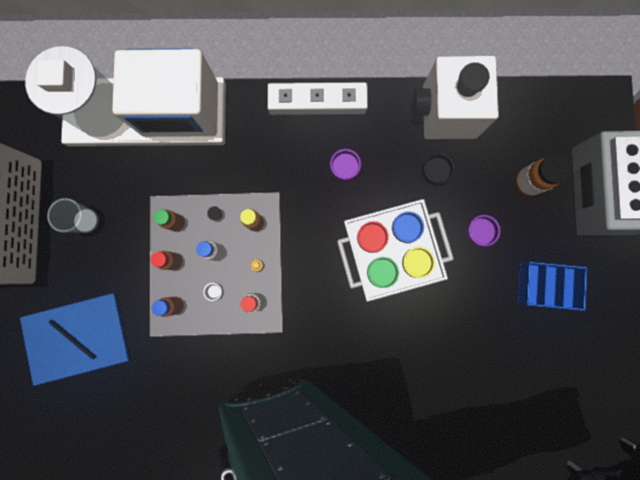

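View pics/scene1.png

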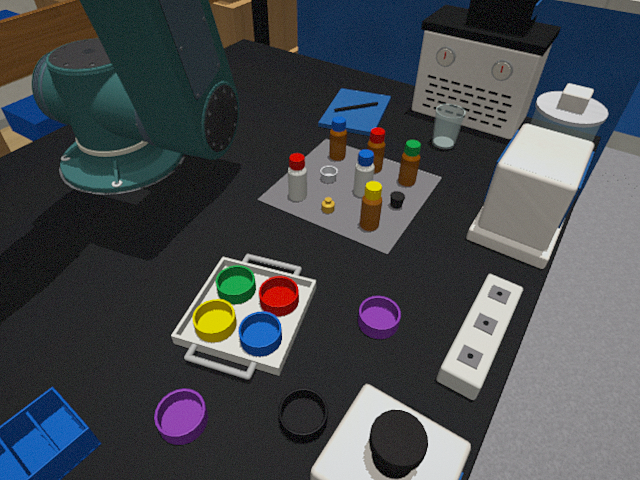

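The top view shows four amber candidates: green (162,217), yellow (249,217), red (160,260) and blue (162,308). The white ones are blue (206,249) and red (250,303). The cups are red (372,237), blue (407,227), yellow (418,263) and green (382,272). The purple and black ones are look-alikes. The scene view agrees: its amber bodies are red (377,148), blue (338,138), green (410,163) and yellow (371,205), and its white bodies are (297,178) and (364,173). I'll triangulate these and confirm them in a crop.

```bash
cat > h.py <<'E'
import cv2,numpy as np
from scipy.spatial.transform import Rotation as R
from workcell import arm
HUE={"red":[(0,6),(174,180)],"yellow":[(24,34)],"green":[(50,80)],"blue":[(100,125)]}
def K(d):
    f=240/np.tan(np.radians(d["vertical_fov"])/2); return np.array([[f,0,d["cx"]],[0,f,d["cy"]],[0,0,1.]])
def pose(d,s=None):  # world->cam R,t
    if "rvec" in d: return R.from_rotvec(np.ravel(d["rvec"])).as_matrix(),np.ravel(d["tvec"])
    T=np.eye(4);T[:3,:3]=R.from_euler("xyz",s["ee_rot"]).as_matrix();T[:3,3]=s["position"]
    M=np.linalg.inv(T@np.array(d["hand_eye"]));return M[:3,:3],M[:3,3]
def P(d,s=None): r,t=pose(d,s);return K(d)@np.c_[r,t]
def ray(d,uv,z,s=None):
    r,t=pose(d,s);c=-r.T@t;v=r.T@np.linalg.inv(K(d))@[uv[0],uv[1],1];return c+v*(z-c[2])/v[2]
def blobs(img,col,amin=40,smin=140,vmin=60):
    h=cv2.cvtColor(img,cv2.COLOR_BGR2HSV);m=0
    for a,b in HUE[col]: m=m|cv2.inRange(h,(a,smin,vmin),(b,255,255))
    cs,_=cv2.findContours(m,cv2.RETR_EXTERNAL,cv2.CHAIN_APPROX_NONE)
    return [c[:,0] for c in cs if cv2.contourArea(c)>amin]
def tri(d1,p1,d2,p2,s1=None,s2=None):
    X=cv2.triangulatePoints(P(d1,s1),P(d2,s2),np.float64(p1).reshape(2,1),np.float64(p2).reshape(2,1)).ravel();return X[:3]/X[3]
E
python3 - <<'E'
from h import *
a=arm.get_image("top");b=arm.get_image("scene")
for c in HUE:
    for n,d in(("top",a),("scene",b)):
        print(c,n,[(np.round(x.mean(0)).astype(int).tolist(),np.round(cv2.minEnclosingCircle(x.astype(np.float32))[1],1),cv2.contourArea(x.astype(np.int32))) for x in blobs(d["pixels"],c)])
t=cv2.resize(a["pixels"][190:340,140:290],(600,600));cv2.imwrite("pics/c1.png",t)
E
```

```text
red top [([248, 304], np.float64(7.6), 155.0), ([159, 259], np.float64(8.6), 176.5), ([372, 237], np.float64(14.9), 655.5)]
red scene [([279, 295], np.float64(21.0), 1218.0), ([296, 161], np.float64(9.1), 213.5), ([377, 135], np.float64(8.9), 181.0)]
yellow top []
yellow scene [([215, 320], np.float64(22.9), 1432.0), ([373, 190], np.float64(9.7), 245.0)]
green top []
green scene [([236, 284], np.float64(20.4), 1131.5), ([412, 147], np.float64(8.9), 199.5)]
blue top [([160, 308], np.float64(7.9), 162.5), ([73, 339], np.float64(61.0), 6840.5), ([553, 286], np.float64(40.2), 2913.0), ([204, 249], np.float64(7.5), 148.0), ([411, 225], np.float64(15.0), 579.5), ([157, 117], np.float64(33.0), 64.0)]
blue scene [([42, 442], np.float64(56.8), 6273.5), ([260, 333], np.float64(23.0), 1468.5), ([365, 157], np.float64(8.8), 199.5), ([32, 118], np.float64(32.6), 1423.5), ([355, 112], np.float64(39.0), 2204.0), ([7, 14], np.float64(9.0), 81.0), ([585, 97], np.float64(116.5), 9741.0), ([380, 29], np.float64(89.4), 8830.0)]
```

View pics/c1.png

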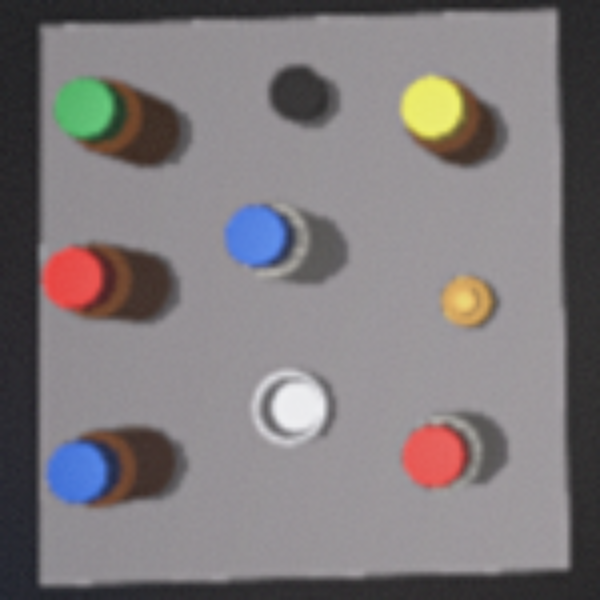

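The crop confirms amber bodies under green, yellow, red (75,278) and the lower-left blue (80,470). The blue cap at (255,235) and the red cap at (435,455) sit on white bodies. Next I'll triangulate caps and cups.

```bash
sed -i 's/(24,34)/(22,36)/; s/(50,80)/(45,85)/; s/smin=140/smin=110/' h.py; cat > m.py <<'E'
from h import *
a=arm.get_image("top");b=arm.get_image("scene")
def near(d,c,uv):
    return min(blobs(d["pixels"],c),key=lambda x:np.hypot(*(cv2.minEnclosingCircle(x.astype(np.float32))[0]-np.array(uv))))
T={"green":(161.5,217),"yellow":(248,217),"red":(159,259),"blue":(160,308)}
S={"green":(412,147),"yellow":(373,190),"red":(377,135),"blue":(339,123)}
CT={"red":(372,237),"blue":(407,227),"yellow":(418,263),"green":(382,272)}
CS={"red":(279,295),"blue":(260,333),"yellow":(215,320),"green":(236,284)}
for c in T:
    p=np.array(T[c]);x=near(b,c,S[c]) ;q=np.array([np.median(x[x[:,1]<x[:,1].min()+8][:,0]) if 0 else S[c][0],x[:,1].min()+5]) if c!="blue" else np.array([339,123.])
    dd=a["depth"][int(p[1]),int(p[0])];r,t=pose(a);w=r.T@(np.linalg.inv(K(a))@[p[0],p[1],1]*dd-t)
    X=tri(a,p,b,q);print(c,"tri",X.round(),"depth z",w.round(),"ray103",ray(a,p,103).round(1))
    u=near(a,c,CT[c]);v=near(b,c,CS[c]);u=cv2.minEnclosingCircle(u.astype(np.float32))
    (e0,e1),_,_=cv2.fitEllipse(v)
    print("  cup",np.round(u,1) if 0 else (np.round(u[0],1),round(u[1],1)),"tri",tri(a,u[0],b,(e0,e1)).round(),"ray z25",ray(a,u[0],32).round(1))
E
python3 m.py; python3 - <<'E'
from h import *
s=arm.sense();d=arm.get_image("wrist");print(np.round(d["hand_eye"],3),d["vertical_fov"])
E
```

```text
green tri [612. 285. 103.] depth z [612. 285. 103.] ray103 [611.7 285.1 103. ]
  cup (array([382.2, 272.5]), 14.5) tri [ 499. -168.   19.] ray z25 [ 498.5 -166.8   32. ]
yellow tri [611. 111. 102.] depth z [610. 110. 103.] ray103 [610.5 110.  103. ]
  cup (array([418.3, 262.1]), 15.6) tri [ 521. -247.   20.] ray z25 [ 520.3 -244.3   32. ]
red tri [527. 289. 102.] depth z [527. 287. 107.] ray103 [526.8 287.9 103. ]
  cup (array([372.5, 236.5]), 15.2) tri [ 578. -148.   20.] ray z25 [ 576.  -147.2   32. ]
blue tri [430. 287.  94.] depth z [430. 283. 105.] ray103 [429.5 283.3 103. ]
  cup (array([407.9, 226.5]), 15.4) tri [ 599. -226.   20.] ray z25 [ 597.2 -223.8   32. ]
[[ 0.00000e+00 -9.53000e-01 -3.02000e-01  7.69900e+01]
 [ 1.00000e+00 -0.00000e+00  1.00000e-03 -1.74400e+00]
 [-1.00000e-03 -3.02000e-01  9.53000e-01 -1.43383e+02]
 [ 0.00000e+00  0.00000e+00  0.00000e+00  1.00000e+00]] 68.47573467008402
```

```bash
python3 -m pendant '[[[0,0,0],[0,0,-0.0377]],[[0,0,0],[0,0,-0.0377]],[[0,0,0],[0,0,-0.0377]],[[0,0,0],[0,0,-0.0377]],[[0,0,0],[0,0,-0.0377]],[[0,0,0],[0,0,-0.0377]],[[0,0,0],[0,0,-0.0377]],[[0,0,0],[0,0,-0.0377]]]' 0.75 40
python3 -m pendant '[[[0,0,0],[0,0,-0.0377]],[[0,0,0],[0,0,-0.0377]],[[0.05,0.05,0],[0,0,0]],[[0.05,0.05,0],[0,0,0]],[[0.05,0.05,0],[0,0,0]],[[0.05,0.05,0],[0,0,0]],[[0.05,0.05,0],[0,0,0]],[[0.05,0.05,0],[0,0,0]]]'
```

```text
time_s: 1.02
position: [198.0, -486.2, 231.3]
ee_rot: [-3.142, -0.0, 1.34]
contact_force: [-0.1, 0.8, 0.5]
grip_width: 0.75
finger_force: 0.0
time_s: 1.68
position: [318.7, -365.1, 231.4]
ee_rot: [3.142, 0.0, 1.571]
contact_force: [-0.5, -1.9, 0.1]
grip_width: 0.751
finger_force: 0.0
```

```bash
python3 -m pendant '[[[0.0848,0.052,0.0055],[0,0,0]],[[0.0848,0.052,0.0055],[0,0,0]],[[0.0848,0.052,0.0055],[0,0,0]],[[0.0848,0.052,0.0055],[0,0,0]],[[0.0848,0.052,0.0055],[0,0,0]],[[0.0848,0.052,0.0055],[0,0,0]],[[0.0848,0.052,0.0055],[0,0,0]]]'
python3 -m pendant '[[[0.0848,0.052,0.0055],[0,0,0]],[[0.0848,0.052,0.0055],[0,0,0]],[[0.0848,0.052,0.0055],[0,0,0]],[[0.0848,0.052,0.0055],[0,0,0]],[[0.0848,0.052,0.0055],[0,0,0]],[[0.0848,0.052,0.0055],[0,0,0]],[[0.0848,0.052,0.0055],[0,0,0]],[[0,0,0],[0,0,0]]]'
cat > w.py <<'E'
import sys
from h import *
c,z,f=sys.argv[1],float(sys.argv[2]),sys.argv[3]
s=arm.sense();d=arm.get_image("wrist");cv2.imwrite(f,d["pixels"]);print(s["position"].round(1),s["ee_rot"].round(3))
for x in blobs(d["pixels"],c,300):
    (u,v),r=cv2.minEnclosingCircle(x.astype(np.float32));print(c,round(u),round(v),round(r),"world",ray(d,(u,v),z,s).round(1), "depth",d["depth"][int(v),int(u)])
E
python3 w.py yellow 103 pics/w1.png
```

```text
time_s: 2.27
position: [464.1, -126.7, 215.9]
ee_rot: [3.141, 0.0, 1.571]
contact_force: [1.6, -0.9, -0.5]
grip_width: 0.748
finger_force: 0.0
time_s: 2.93
position: [611.1, 113.9, 199.0]
ee_rot: [-3.141, -0.001, 1.575]
contact_force: [0.3, 0.6, -0.3]
grip_width: 0.75
finger_force: 0.0
[611.1 113.9 199. ] [-3.141e+00 -1.000e-03  1.575e+00]
yellow 322 241 24 world [612.6 114.3 103. ] depth 250.53694
```

View pics/w1.png

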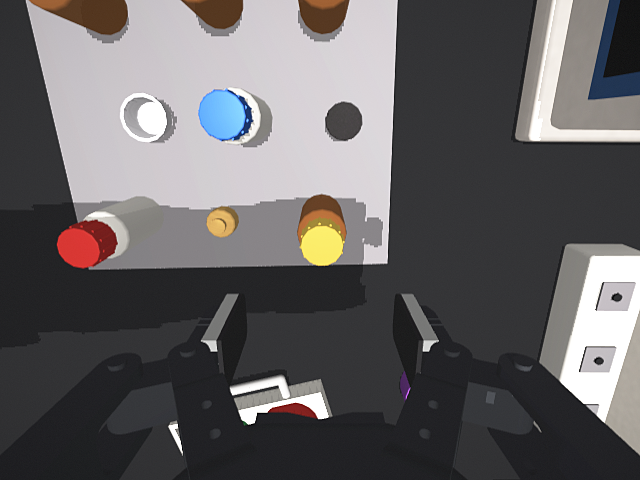

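Wrist view: the yellow cap at (322,242) sits on an amber body and is centred on the gripper. It comes out at (612,112,103.7), in agreement with the top view. Now I'll grasp it.

```bash
python3 -m pendant '[[[-0.003,0,0.08],[0,0,0]],[[0,0,0.08],[0,0,0]],[[0,0,0.08],[0,0,0]],[[0,0,0.065],[0,0,0]],[[0,0,0.05],[0,0,0]],[[0,0,0.03],[0,0,0]],[[0,0,0.02],[0,0,0]],[[0,0,0],[0,0,0]]]' 0.75 40
python3 -m pendant '[[[0,0,0],[0,0,0]],[[0,0,0],[0,0,0]],[[0,0,0],[0,0,0]],[[0,0,0],[0,0,0]],[[0,0,0],[0,0,0]],[[0,0,0],[0,0,0]]]' 0.2 40
```

```text
time_s: 3.65
position: [608.0, 106.9, 37.3]
ee_rot: [-3.139, 0.0, 1.57]
contact_force: [-0.6, 0.7, -0.8]
grip_width: 0.75
finger_force: 0.0
time_s: 4.15
position: [609.8, 107.6, 39.8]
ee_rot: [3.139, 0.0, 1.571]
contact_force: [-0.5, -1.3, 6.4]
grip_width: 0.457
finger_force: 39.6
```

```bash
python3 -m pendant '[[[0,0,-0.01],[0,0,0]],[[0,0,-0.03],[0,0,0]],[[0,0,-0.06],[0,0,0]],[[0,0,-0.08],[0,0,0]],[[0,0,-0.08],[0,0,0]],[[0,0,-0.08],[0,0,0]],[[0,0,-0.06],[0,0,0]],[[0,0,0],[0,0,0]]]'
python3 w.py yellow 265 pics/w2.png
```

```text
time_s: 4.82
position: [610.6, 107.8, 204.0]
ee_rot: [3.134, -0.0, 1.571]
contact_force: [0.7, -0.2, -0.6]
grip_width: 0.456
finger_force: 40.2
[610.6 107.8 204. ] [ 3.134 -0.     1.571]
yellow 315 378 62 world [608.2 118.9 265. ] depth 95.48557
```

View pics/w2.png

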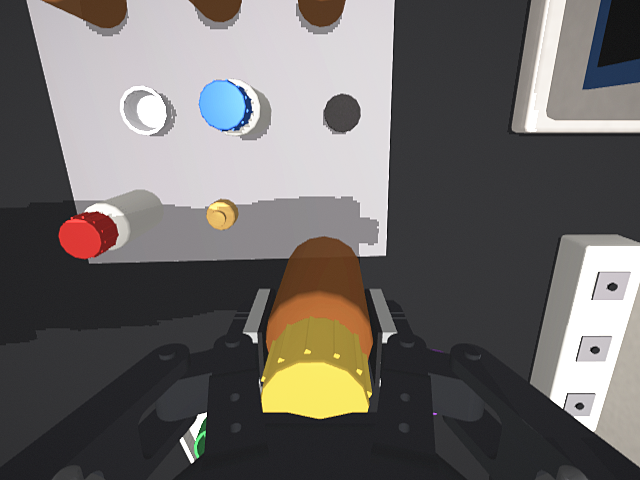

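The yellow bottle is held upright, cap at (315,390), body between the pads. I'll carry it to the yellow cup.

```bash
python3 -m pendant '[[[-0.04,-0.01,0],[0,0,0]],[[-0.08,-0.02,0],[0,0,0]],[[-0.09,-0.025,0],[0,0,0]],[[-0.09,-0.025,0],[0,0,0]],[[-0.09,-0.025,0],[0,0,0]],[[-0.09,-0.025,0],[0,0,0]],[[-0.09,-0.025,0],[0,0,0]],[[-0.09,-0.025,0],[0,0,0]]]'
python3 -m pendant '[[[-0.09,-0.02,0],[0,0,0]],[[-0.08,-0.015,0],[0,0,0]],[[-0.04,-0.01,0],[0,0,0]],[[-0.02,0,0],[0,0,0]],[[0,0,0],[0,0,0]],[[0,0,0],[0,0,0]]]'
python3 w.py yellow 32 pics/w3.png; for c in red green blue; do python3 w.py $c 32 pics/w3.png; done
```

```text
time_s: 5.53
position: [535.8, -157.7, 197.6]
ee_rot: [-3.14, -0.001, 1.571]
contact_force: [0.5, -0.5, -2.2]
grip_width: 0.458
finger_force: 40.1
time_s: 6.03
position: [519.1, -247.7, 197.9]
ee_rot: [-3.141, -0.001, 1.571]
contact_force: [0.0, -0.1, -1.6]
grip_width: 0.458
finger_force: 40.1
[ 519.1 -247.7  197.9] [-3.141e+00 -1.000e-03  1.571e+00]
yellow 315 378 62 world [ 513.3 -422.    32. ] depth 94.48994
yellow 322 213 38 world [ 520.9 -243.9   32. ] depth 341.8658
[ 519.2 -247.3  198.1] [-3.141e+00 -1.000e-03  1.572e+00]
red 391 99 45 world [ 576.6 -147.2   32. ] depth 310.26562
[ 519.3 -247.1  198.3] [-3.141 -0.     1.572]
green 297 125 42 world [ 500. -168.   32.] depth 315.87012
[ 519.4 -247.1  198.4] [-3.141 -0.     1.573]
blue 407 190 40 world [ 596.3 -221.9   32. ] depth 334.0457
```

View pics/w3.png

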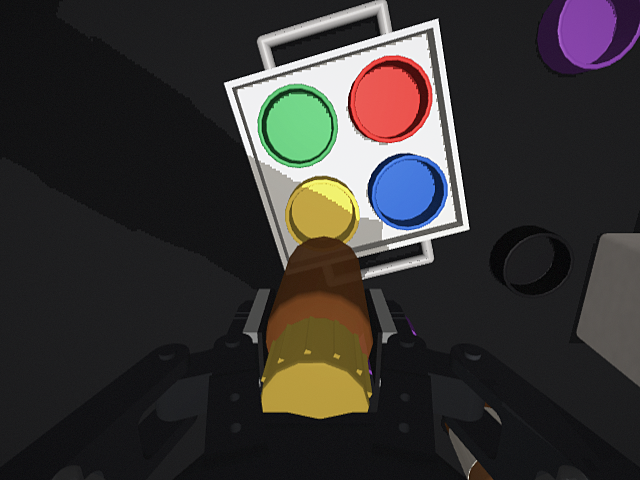

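The carried bottle hangs just over the yellow cup (322,213). The cup rings match the top-view estimates within about 2 mm. Lowering.

```bash
python3 -m pendant '[[[-0.002,0.003,0.08],[0,0,0]],[[0,0,0.08],[0,0,0]],[[0,0,0.08],[0,0,0]],[[0,0,0.06],[0,0,0]],[[0,0,0.04],[0,0,0]],[[0,0,0.02],[0,0,0]],[[0,0,0.01],[0,0,0]],[[0,0,0],[0,0,0]]]'
python3 -m pendant '[[[0,0,0.0025],[0,0,0]],[[0,0,0.0025],[0,0,0]],[[0,0,0],[0,0,0]]]'
```

```text
time_s: 6.9
position: [520.5, -248.8, 50.4]
ee_rot: [-3.141, -0.0, 1.572]
contact_force: [0.5, 0.7, -1.6]
grip_width: 0.453
finger_force: 40.1
time_s: 7.15
position: [520.8, -249.4, 49.2]
ee_rot: [3.141, 0.001, 1.571]
contact_force: [-0.2, -0.0, -2.6]
grip_width: 0.46
finger_force: 40.1
```

```bash
python3 -m pendant '[[[0,0,0.0025],[0,0,0]],[[0,0,0.0025],[0,0,0]],[[0,0,0],[0,0,0]]]'
python3 -m pendant '[[[0,0,0.0025],[0,0,0]],[[0,0,0],[0,0,0]]]'
python3 -m pendant '[[[0,0,0.0025],[0,0,0]],[[0,0,0],[0,0,0]]]'
```

```text
time_s: 7.4
position: [520.3, -249.2, 46.5]
ee_rot: [3.142, 0.0, 1.571]
contact_force: [0.2, -0.4, -2.4]
grip_width: 0.455
finger_force: 40.1
time_s: 7.57
position: [520.3, -249.2, 45.4]
ee_rot: [-3.141, -0.0, 1.571]
contact_force: [-0.1, 0.6, -2.6]
grip_width: 0.457
finger_force: 40.1
time_s: 7.73
position: [520.5, -249.4, 44.8]
ee_rot: [3.141, 0.0, 1.571]
contact_force: [-1.3, 0.3, 3.8]
grip_width: 0.461
finger_force: 40.0
```

```bash
python3 -m pendant '[[[0,0,0],[0,0,0]],[[0,0,0],[0,0,0]],[[0,0,0],[0,0,0]]]' 0.75
python3 -m pendant '[[[0,0,-0.01],[0,0,0]],[[0,0,-0.03],[0,0,0]],[[0,0,-0.06],[0,0,0]],[[0,0,-0.09],[0,0,0]],[[0,0,-0.09],[0,0,0]],[[0,0,-0.08],[0,0,0]],[[0,0,-0.03],[0,0,0]],[[0.05,0,0],[0,0,0]]]'
python3 -m pendant '[[[0.1,0,0],[0,0,0]],[[0.1,0,0],[0,0,0]],[[0.1,0,0],[0,0,0]],[[0.1,0,0],[0,0,0]],[[0.1,0,0],[0,0,0]],[[0.1,0,0],[0,0,0]],[[0.1,0,0],[0,0,0]],[[0.1,0,0],[0,0,0]]]'
python3 -m pendant '[[[0.1,0,0],[0,0,0]],[[0.1,0,0],[0,0,0]],[[0.1,0.005,0],[0,0,0]],[[0.1,0.005,0],[0,0,0]],[[0.06,0.005,0],[0,0,0]],[[0.03,0,0],[0,0,0]],[[0,0,0],[0,0,0]],[[0,0,0],[0,0,0]]]'
python3 w.py red 103 pics/w4.png
python3 -c "
from h import *
cv2.imwrite('pics/s2.png',arm.get_image('scene')['pixels'])"
```

```text
time_s: 7.98
position: [520.4, -249.2, 44.5]
ee_rot: [3.142, 0.0, 1.571]
contact_force: [-0.3, -0.2, 0.6]
grip_width: 0.749
finger_force: 0.0
time_s: 8.65
position: [521.7, -231.9, 204.0]
ee_rot: [3.137, 0.004, 1.569]
contact_force: [0.2, -0.5, -0.5]
grip_width: 0.749
finger_force: 0.0
time_s: 9.32
position: [519.8, 92.7, 201.0]
ee_rot: [3.141, -0.0, 1.571]
contact_force: [1.1, -0.2, 0.8]
grip_width: 0.747
finger_force: 0.0
time_s: 9.98
position: [526.0, 286.5, 200.4]
ee_rot: [-3.141, 0.0, 1.572]
contact_force: [-0.6, -0.3, 0.1]
grip_width: 0.75
finger_force: 0.0
[526.  286.5 200.4] [-3.141  0.     1.572]
red 321 231 24 world [526.4 293.9 103. ] depth 250.50386
```

View pics/s2.png

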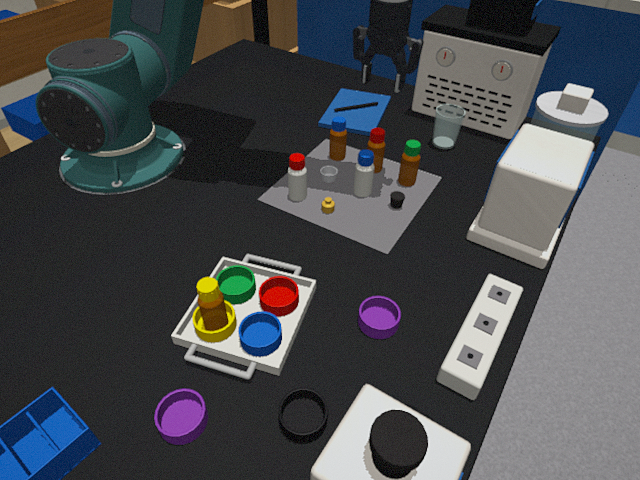

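The scene view shows the yellow bottle upright in the yellow cup (212,305) and everything else untouched. The red amber bottle (377,150) is next, at about (526.5,290).

```bash
python3 -m pendant '[[[0.006,0.001,0.08],[0,0,0]],[[0,0,0.08],[0,0,0]],[[0,0,0.08],[0,0,0]],[[0,0,0.07],[0,0,0]],[[0,0,0.05],[0,0,0]],[[0,0,0.03],[0,0,0]],[[0,0,0.018],[0,0,0]],[[0,0,0],[0,0,0]]]' 0.75 40
python3 -m pendant '[[[0,0,0],[0,0,0]],[[0,0,0],[0,0,0]],[[0,0,0],[0,0,0]],[[0,0,0],[0,0,0]],[[0,0,0],[0,0,0]],[[0,0,0],[0,0,0]]]' 0.2 40
python3 -m pendant '[[[0,0,-0.01],[0,0,0]],[[0,0,-0.03],[0,0,0]],[[0,0,-0.06],[0,0,0]],[[0,0,-0.08],[0,0,0]],[[0,0,-0.08],[0,0,0]],[[0,0,-0.08],[0,0,0]],[[0,0,-0.06],[0,0,0]],[[0,0,0],[0,0,0]]]'
python3 w.py red 265 pics/w5.png
```

```text
time_s: 10.75
position: [526.2, 287.9, 36.4]
ee_rot: [-3.14, 0.001, 1.57]
contact_force: [0.4, -0.0, -0.3]
grip_width: 0.753
finger_force: 0.0
time_s: 11.25
position: [527.3, 289.2, 38.6]
ee_rot: [3.139, -0.0, 1.571]
contact_force: [-1.0, -2.5, 8.0]
grip_width: 0.456
finger_force: 41.0
time_s: 11.92
position: [528.2, 289.9, 202.8]
ee_rot: [3.135, -0.003, 1.571]
contact_force: [0.6, 1.3, -1.1]
grip_width: 0.457
finger_force: 40.5
[528.2 289.9 202.8] [ 3.135e+00 -3.000e-03  1.571e+00]
red 318 384 61 world [526.7 300.  265. ] depth 93.595665
```

```bash
python3 -m pendant '[[[-0.05,0,0],[0,0,0]],[[-0.098,0.012,0],[0,0,0]],[[-0.098,0.012,0],[0,0,0]],[[-0.098,0.012,0],[0,0,0]],[[-0.098,0.012,0],[0,0,0]],[[-0.098,0.012,0],[0,0,0]],[[-0.098,0.012,0],[0,0,0]],[[-0.098,0.012,0],[0,0,0]]]'
python3 -m pendant '[[[-0.098,0.012,0],[0,0,0]],[[-0.098,0.012,0],[0,0,0]],[[-0.098,0.012,0],[0,0,0]],[[-0.045,0,0],[0,0,0]],[[-0.022,0,0],[0,0,0]],[[0,0,0],[0,0,0]],[[0,0,0],[0,0,0]]]'
python3 w.py red 32 pics/w6.png
```

```text
time_s: 12.63
position: [559.6, -7.0, 196.5]
ee_rot: [-3.14, -0.0, 1.571]
contact_force: [0.9, 0.1, -1.2]
grip_width: 0.456
finger_force: 40.5
time_s: 13.22
position: [574.3, -149.0, 196.8]
ee_rot: [-3.141, -0.001, 1.571]
contact_force: [-0.4, 0.7, -1.6]
grip_width: 0.459
finger_force: 40.5
[ 574.3 -149.   196.8] [-3.141e+00 -1.000e-03  1.571e+00]
red 318 384 61 world [ 572.6 -329.4   32. ] depth 95.19565
red 323 214 38 world [ 576.9 -145.5   32. ] depth 339.31467
```

```bash
python3 -m pendant '[[[0.001,0.005,0.08],[0,0,0]],[[0,0,0.08],[0,0,0]],[[0,0,0.08],[0,0,0]],[[0,0,0.06],[0,0,0]],[[0,0,0.04],[0,0,0]],[[0,0,0.02],[0,0,0]],[[0,0,0.012],[0,0,0]],[[0,0,0],[0,0,0]]]'
python3 -m pendant '[[[0,0,0.0025],[0,0,0]],[[0,0,0.0025],[0,0,0]],[[0,0,0],[0,0,0]]]'
python3 -m pendant '[[[0,0,0.0025],[0,0,0]],[[0,0,0],[0,0,0]]]'
```

```text
time_s: 13.93
position: [576.7, -148.3, 48.3]
ee_rot: [-3.141, -0.0, 1.572]
contact_force: [0.2, 0.3, -0.4]
grip_width: 0.455
finger_force: 40.5
time_s: 14.18
position: [577.1, -149.3, 47.2]
ee_rot: [3.14, 0.0, 1.571]
contact_force: [-0.6, 1.0, -0.9]
grip_width: 0.457
finger_force: 40.5
time_s: 14.35
position: [576.8, -149.3, 45.7]
ee_rot: [3.141, 0.0, 1.571]
contact_force: [-0.7, -0.4, -1.0]
grip_width: 0.459
finger_force: 40.5
```

```bash
python3 -m pendant '[[[0,0,0.0025],[0,0,0]],[[0,0,0],[0,0,0]]]'
python3 -m pendant '[[[0,0,0.0025],[0,0,0]],[[0,0,0],[0,0,0]]]'
```

```text
time_s: 14.52
position: [576.7, -149.2, 44.4]
ee_rot: [3.142, -0.0, 1.571]
contact_force: [0.4, 0.2, -0.8]
grip_width: 0.457
finger_force: 40.5
time_s: 14.68
position: [576.8, -149.3, 43.7]
ee_rot: [3.141, 0.0, 1.571]
contact_force: [-0.8, -0.8, 2.2]
grip_width: 0.457
finger_force: 40.8
```

```bash
python3 -m pendant '[[[0,0,0],[0,0,0]],[[0,0,0],[0,0,0]],[[0,0,0],[0,0,0]]]' 0.75
python3 -m pendant '[[[0,0,-0.01],[0,0,0]],[[0,0,-0.03],[0,0,0]],[[0,0,-0.06],[0,0,0]],[[0,0,-0.09],[0,0,0]],[[0,0,-0.09],[0,0,0]],[[0,0,-0.08],[0,0,0]],[[0,0,-0.03],[0,0,0]],[[0.05,0,0],[0,0,0]]]'
python3 -m pendant '[[[0.098,0.01,0],[0,0,0]],[[0.098,0.01,0],[0,0,0]],[[0.098,0.01,0],[0,0,0]],[[0.098,0.01,0],[0,0,0]],[[0.098,0.01,0],[0,0,0]],[[0.098,0.01,0],[0,0,0]],[[0.098,0.01,0],[0,0,0]],[[0.098,0.01,0],[0,0,0]]]'
python3 -m pendant '[[[0.098,0.008,0],[0,0,0]],[[0.098,0,0],[0,0,0]],[[0.05,0,0],[0,0,0]],[[0.02,0,0],[0,0,0]],[[0,0,0],[0,0,0]],[[0,0,0],[0,0,0]]]'
python3 w.py green 103 pics/w7.png
```

```text
time_s: 14.93
position: [576.7, -149.2, 43.4]
ee_rot: [3.142, -0.0, 1.571]
contact_force: [0.1, 0.4, 0.6]
grip_width: 0.751
finger_force: 0.0
time_s: 15.6
position: [578.2, -131.7, 203.1]
ee_rot: [3.136, 0.003, 1.569]
contact_force: [0.7, -0.4, -1.4]
grip_width: 0.751
finger_force: 0.0
time_s: 16.27
position: [608.3, 186.4, 199.9]
ee_rot: [3.141, -0.0, 1.571]
contact_force: [0.7, -0.4, 0.6]
grip_width: 0.75
finger_force: 0.0
time_s: 16.77
position: [611.8, 290.2, 199.5]
ee_rot: [-3.142, 0.0, 1.571]
contact_force: [-0.6, -0.6, -0.0]
grip_width: 0.745
finger_force: 0.0
[611.8 290.2 199.5] [-3.142  0.     1.571]
green 322 241 24 world [612.6 290.7 103. ] depth 251.55733
```

```bash
python3 -m pendant '[[[-0.002,0.001,0.08],[0,0,0]],[[0,0,0.08],[0,0,0]],[[0,0,0.08],[0,0,0]],[[0,0,0.07],[0,0,0]],[[0,0,0.05],[0,0,0]],[[0,0,0.03],[0,0,0]],[[0,0,0.018],[0,0,0]],[[0,0,0],[0,0,0]]]' 0.75 40
python3 -m pendant '[[[0,0,0],[0,0,0]],[[0,0,0],[0,0,0]],[[0,0,0],[0,0,0]],[[0,0,0],[0,0,0]],[[0,0,0],[0,0,0]],[[0,0,0],[0,0,0]]]' 0.2 40
python3 -m pendant '[[[0,0,-0.01],[0,0,0]],[[0,0,-0.03],[0,0,0]],[[0,0,-0.06],[0,0,0]],[[0,0,-0.08],[0,0,0]],[[0,0,-0.08],[0,0,0]],[[0,0,-0.08],[0,0,0]],[[0,0,-0.06],[0,0,0]],[[0,0,0],[0,0,0]]]'
python3 w.py green 265 pics/w8.png
```

```text
time_s: 17.48
position: [611.8, 288.4, 35.3]
ee_rot: [-3.14, 0.001, 1.57]
contact_force: [-0.3, 0.2, 0.3]
grip_width: 0.751
finger_force: 0.0
time_s: 17.98
position: [613.0, 290.0, 37.7]
ee_rot: [3.139, -0.0, 1.571]
contact_force: [-1.3, -2.8, 7.2]
grip_width: 0.455
finger_force: 40.2
time_s: 18.65
position: [613.7, 290.7, 202.2]
ee_rot: [3.134, -0.003, 1.571]
contact_force: [0.3, 0.5, -1.8]
grip_width: 0.454
finger_force: 40.6
[613.7 290.7 202.2] [ 3.134e+00 -3.000e-03  1.571e+00]
green 318 393 57 world [612.2 298.4 265. ] depth 92.90216
```

```bash
python3 -m pendant '[[[-0.05,0,0],[0,0,0]],[[-0.095,-0.026,0],[0,0,0]],[[-0.095,-0.026,0],[0,0,0]],[[-0.095,-0.026,0],[0,0,0]],[[-0.095,-0.026,0],[0,0,0]],[[-0.095,-0.026,0],[0,0,0]],[[-0.095,-0.026,0],[0,0,0]],[[-0.095,-0.026,0],[0,0,0]]]'
python3 -m pendant '[[[-0.095,-0.026,0],[0,0,0]],[[-0.095,-0.026,0],[0,0,0]],[[-0.095,-0.026,0],[0,0,0]],[[-0.095,-0.026,0],[0,0,0]],[[-0.035,0,0],[0,0,0]],[[-0.014,0,0],[0,0,0]],[[0,0,0],[0,0,0]],[[0,0,0],[0,0,0]]]'
python3 w.py green 32 pics/w9.png
```

```text
time_s: 19.37
position: [538.0, 2.6, 195.5]
ee_rot: [-3.14, -0.0, 1.571]
contact_force: [1.1, -0.3, -1.0]
grip_width: 0.459
finger_force: 40.7
time_s: 20.03
position: [497.9, -166.7, 195.8]
ee_rot: [-3.141, -0.001, 1.571]
contact_force: [-0.3, 0.5, -0.8]
grip_width: 0.456
finger_force: 40.7
[ 497.9 -166.7  195.8] [-3.141e+00 -1.000e-03  1.571e+00]
green 318 393 57 world [ 496.2 -357.9   32. ] depth 94.175186
green 322 218 38 world [ 499.7 -166.2   32. ] depth 339.6109
```

```bash
python3 -m pendant '[[[0,0.003,0.08],[0,0,0]],[[0,0,0.08],[0,0,0]],[[0,0,0.08],[0,0,0]],[[0,0,0.06],[0,0,0]],[[0,0,0.04],[0,0,0]],[[0,0,0.02],[0,0,0]],[[0,0,0.014],[0,0,0]],[[0,0,0],[0,0,0]]]'
python3 -m pendant '[[[0,0,0.0025],[0,0,0]],[[0,0,0.0025],[0,0,0]],[[0,0,0],[0,0,0]]]'
python3 -m pendant '[[[0,0,0.0025],[0,0,0]],[[0,0,0],[0,0,0]]]'
```

```text
time_s: 20.75
position: [499.2, -166.8, 46.3]
ee_rot: [-3.141, -0.0, 1.572]
contact_force: [-0.4, 0.1, -1.5]
grip_width: 0.456
finger_force: 40.7
time_s: 21.0
position: [499.5, -167.8, 45.3]
ee_rot: [3.141, 0.001, 1.571]
contact_force: [0.0, 0.7, -1.5]
grip_width: 0.46
finger_force: 40.7
time_s: 21.17
position: [499.3, -167.7, 43.9]
ee_rot: [3.141, 0.0, 1.571]
contact_force: [-1.0, 0.7, -1.4]
grip_width: 0.454
finger_force: 40.7
```

```bash
python3 -m pendant '[[[0,0,0.0025],[0,0,0]],[[0,0,0],[0,0,0]]]'
python3 -m pendant '[[[0,0,0.0025],[0,0,0]],[[0,0,0],[0,0,0]]]'
```

```text
time_s: 21.33
position: [499.2, -167.7, 42.8]
ee_rot: [3.141, 0.0, 1.571]
contact_force: [0.5, -0.3, -1.2]
grip_width: 0.459
finger_force: 40.8
time_s: 21.5
position: [499.4, -167.8, 42.6]
ee_rot: [3.141, 0.001, 1.571]
contact_force: [-3.3, 1.1, 16.4]
grip_width: 0.458
finger_force: 42.1
```

```bash
python3 -m pendant '[[[0,0,0],[0,0,0]],[[0,0,0],[0,0,0]],[[0,0,0],[0,0,0]]]' 0.75
python3 -m pendant '[[[0,0,-0.01],[0,0,0]],[[0,0,-0.03],[0,0,0]],[[0,0,-0.06],[0,0,0]],[[0,0,-0.09],[0,0,0]],[[0,0,-0.09],[0,0,0]],[[0,0,-0.08],[0,0,0]],[[0,0,-0.03],[0,0,0]],[[0.05,0,0],[0,0,0]]]'
python3 -m pendant '[[[0.098,-0.018,0],[0,0,0]],[[0.098,-0.018,0],[0,0,0]],[[0.098,-0.018,0],[0,0,0]],[[0.098,-0.018,0],[0,0,0]],[[0.098,-0.018,0],[0,0,0]],[[0.098,-0.018,0],[0,0,0]],[[0.098,-0.018,0],[0,0,0]],[[0.098,-0.018,0],[0,0,0]]]'
python3 -m pendant '[[[0.098,-0.018,0],[0,0,0]],[[0.098,-0.01,0],[0,0,0]],[[0.07,0,0],[0,0,0]],[[0.03,0,0],[0,0,0]],[[0,0,0],[0,0,0]],[[0,0,0],[0,0,0]]]'
python3 w.py blue 103 pics/w10.png
```

```text
time_s: 21.75
position: [499.1, -167.7, 41.6]
ee_rot: [-3.142, -0.0, 1.571]
contact_force: [-0.5, 0.6, -0.4]
grip_width: 0.749
finger_force: 0.0
time_s: 22.42
position: [500.7, -150.0, 201.0]
ee_rot: [3.137, 0.003, 1.569]
contact_force: [0.4, -0.2, -1.3]
grip_width: 0.749
finger_force: 0.0
time_s: 23.08
position: [440.6, 167.7, 198.1]
ee_rot: [3.141, -0.0, 1.571]
contact_force: [1.1, 0.4, 0.1]
grip_width: 0.751
finger_force: 0.0
time_s: 23.58
position: [430.0, 284.3, 197.6]
ee_rot: [-3.141, 0.0, 1.572]
contact_force: [-0.0, 0.0, -0.2]
grip_width: 0.752
finger_force: 0.0
[430.  284.3 197.6] [-3.141  0.     1.572]
blue 466 337 26 world [543.2 206.5 103. ] depth 272.94562
blue 320 236 24 world [429.9 289.  103. ] depth 248.82632
blue 252 28 105 world [388.6 418.5 103. ] depth 288.40784
```

View pics/w10.png

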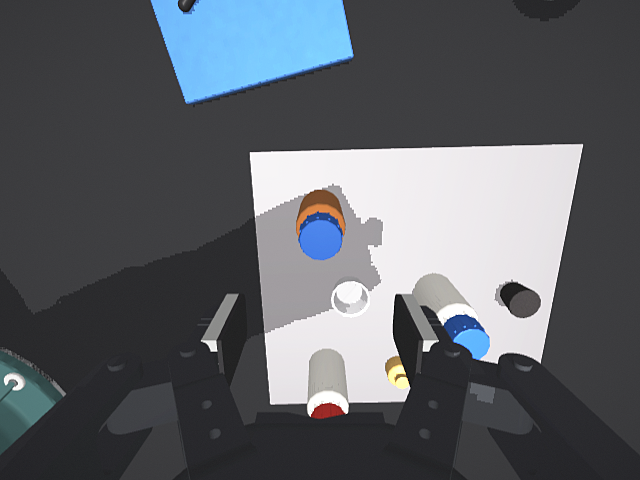

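The blue cap at (320,238) is on an amber body, centred on the gripper. The white blue bottle is at (466,337), well clear.

```bash
python3 -m pendant '[[[0.004,0,0.08],[0,0,0]],[[0,0,0.08],[0,0,0]],[[0,0,0.08],[0,0,0]],[[0,0,0.07],[0,0,0]],[[0,0,0.05],[0,0,0]],[[0,0,0.03],[0,0,0]],[[0,0,0.012],[0,0,0]],[[0,0,0],[0,0,0]]]' 0.75 40
python3 -m pendant '[[[0,0,0],[0,0,0]],[[0,0,0],[0,0,0]],[[0,0,0],[0,0,0]],[[0,0,0],[0,0,0]],[[0,0,0],[0,0,0]],[[0,0,0],[0,0,0]]]' 0.2 40
python3 -m pendant '[[[0,0,-0.01],[0,0,0]],[[0,0,-0.03],[0,0,0]],[[0,0,-0.06],[0,0,0]],[[0,0,-0.08],[0,0,0]],[[0,0,-0.08],[0,0,0]],[[0,0,-0.08],[0,0,0]],[[0,0,-0.06],[0,0,0]],[[0,0,0],[0,0,0]]]'
python3 w.py blue 265 pics/w11.png
```

```text
time_s: 24.3
position: [430.0, 284.7, 36.4]
ee_rot: [-3.14, 0.001, 1.57]
contact_force: [-0.4, 0.4, -0.0]
grip_width: 0.748
finger_force: 0.0
time_s: 24.8
position: [430.8, 285.9, 38.1]
ee_rot: [3.14, -0.0, 1.571]
contact_force: [-1.0, -2.2, 5.6]
grip_width: 0.459
finger_force: 39.8
time_s: 25.47
position: [431.8, 286.7, 202.2]
ee_rot: [3.135, -0.003, 1.571]
contact_force: [-0.1, 1.1, -0.7]
grip_width: 0.45
finger_force: 40.6
[431.8 286.7 202.2] [ 3.135e+00 -3.000e-03  1.571e+00]
blue 320 388 60 world [430.6 296.  265. ] depth 94.9346
blue 460 335 25 world [467.7 312.7 265. ] depth 279.30453
blue 248 31 105 world [416.  383.6 265. ] depth 293.75018
```

```bash
python3 -m pendant '[[[-0.05,0.004,0],[0,0,0]],[[-0.096,0.034,0],[0,0,0]],[[-0.096,0.034,0],[0,0,0]],[[-0.096,0.034,0],[0,0,0]],[[-0.096,0.034,0],[0,0,0]],[[-0.096,0.034,0],[0,0,0]],[[-0.096,0.034,0],[0,0,0]],[[-0.096,0.034,0],[0,0,0]]]'
python3 -m pendant '[[[-0.096,0.034,0],[0,0,0]],[[-0.096,0.034,0],[0,0,0]],[[-0.096,0.034,0],[0,0,0]],[[-0.096,0.034,0],[0,0,0]],[[-0.096,0.034,0],[0,0,0]],[[-0.05,0,0],[0,0,0]],[[-0.025,0,0],[0,0,0]],[[0,0,0],[0,0,0]]]'
python3 -m pendant '[[[0,0,0],[0,0,0]]]'
python3 w.py blue 32 pics/w12.png
```

```text
time_s: 26.18
position: [526.8, -4.8, 196.3]
ee_rot: [-3.141, -0.0, 1.571]
contact_force: [0.8, 0.7, -1.5]
grip_width: 0.456
finger_force: 40.6
time_s: 26.85
position: [594.6, -226.4, 195.7]
ee_rot: [-3.14, -0.001, 1.569]
contact_force: [-0.5, 0.1, -2.1]
grip_width: 0.454
finger_force: 40.7
time_s: 26.93
position: [594.6, -224.2, 196.4]
ee_rot: [-3.141, -0.001, 1.571]
contact_force: [0.2, 0.6, -0.9]
grip_width: 0.456
finger_force: 40.7
[ 594.6 -224.2  196.4] [-3.141e+00 -1.000e-03  1.571e+00]
blue 186 446 39 world [ 443.6 -488.8   32. ] depth 372.72592
blue 320 388 60 world [ 594.3 -409.5   32. ] depth 94.38976
blue 324 216 38 world [ 597.9 -222.7   32. ] depth 341.642
```

```bash
python3 -m pendant '[[[0,0.006,0.08],[0,0,0]],[[0,0,0.08],[0,0,0]],[[0,0,0.08],[0,0,0]],[[0,0,0.06],[0,0,0]],[[0,0,0.04],[0,0,0]],[[0,0,0.02],[0,0,0]],[[0,0,0.014],[0,0,0]],[[0,0,0],[0,0,0]]]'
python3 -m pendant '[[[0,0,0.0025],[0,0,0]],[[0,0,0.0025],[0,0,0]],[[0,0,0],[0,0,0]]]'
python3 -m pendant '[[[0,0,0.0025],[0,0,0]],[[0,0,0],[0,0,0]]]'
```

```text
time_s: 27.65
position: [597.5, -223.9, 47.2]
ee_rot: [-3.141, -0.0, 1.572]
contact_force: [0.4, -0.1, -1.7]
grip_width: 0.456
finger_force: 40.7
time_s: 27.9
position: [597.9, -224.9, 46.0]
ee_rot: [3.14, 0.001, 1.571]
contact_force: [-0.4, 0.7, -1.3]
grip_width: 0.453
finger_force: 40.7
time_s: 28.07
position: [597.7, -224.9, 44.5]
ee_rot: [3.141, 0.0, 1.571]
contact_force: [0.0, -0.2, -1.5]
grip_width: 0.448
finger_force: 40.7
```

```bash
python3 -m pendant '[[[0,0,0.0025],[0,0,0]],[[0,0,0],[0,0,0]]]'
python3 -m pendant '[[[0,0,0.0015],[0,0,0]],[[0,0,0],[0,0,0]]]'
```

```text
time_s: 28.23
position: [597.5, -224.8, 43.2]
ee_rot: [-3.142, -0.0, 1.571]
contact_force: [0.2, 0.1, -1.4]
grip_width: 0.452
finger_force: 40.7
time_s: 28.4
position: [597.5, -224.9, 43.1]
ee_rot: [3.141, 0.0, 1.571]
contact_force: [-0.9, 1.5, 4.1]
grip_width: 0.458
finger_force: 41.3
```

Contact with the cup floor. Release, rise and check.

```bash
python3 -m pendant '[[[0,0,0],[0,0,0]],[[0,0,0],[0,0,0]],[[0,0,0],[0,0,0]]]' 0.75
python3 -m pendant '[[[0,0,-0.01],[0,0,0]],[[0,0,-0.03],[0,0,0]],[[0,0,-0.06],[0,0,0]],[[0,0,-0.09],[0,0,0]],[[0,0,-0.09],[0,0,0]],[[0,0,-0.09],[0,0,0]],[[0,0,-0.06],[0,0,0]],[[0,0,0],[0,0,0]]]'
python3 -m pendant '[[[0.05,-0.04,-0.02],[0,0,0]],[[0.09,-0.04,0],[0,0,0]],[[0.09,-0.04,0],[0,0,0]],[[0.09,-0.04,0],[0,0,0]],[[0.09,-0.04,0],[0,0,0]],[[0.05,0,0],[0,0,0]],[[0,0,0],[0,0,0]],[[0,0,0],[0,0,0]]]'
python3 -c "
from h import *
a=arm.get_image('scene')['pixels'];b=arm.get_image('top')['pixels']
cv2.imwrite('pics/f.png',np.hstack([cv2.resize(a[100:390,150:450],(400,387)),cv2.resize(b[180:345,140:470],(400,387))]))"
```

```text
time_s: 28.65
position: [597.6, -224.8, 42.7]
ee_rot: [3.141, -0.0, 1.571]
contact_force: [0.3, 1.3, 0.1]
grip_width: 0.755
finger_force: 0.0
time_s: 29.32
position: [599.0, -225.6, 220.3]
ee_rot: [3.135, 0.004, 1.571]
contact_force: [0.3, -0.1, 0.5]
grip_width: 0.75
finger_force: 0.0
time_s: 29.98
position: [517.3, -40.0, 222.8]
ee_rot: [3.141, 0.0, 1.573]
contact_force: [0.2, -0.3, 1.1]
grip_width: 0.747
finger_force: 0.0
```

View pics/f.png

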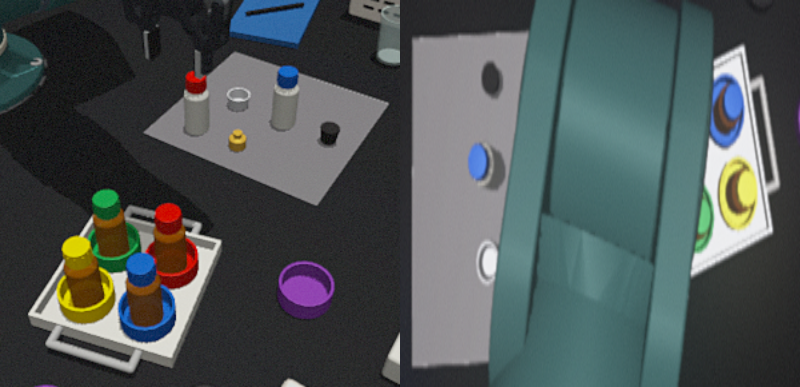

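All four amber bottles stand upright in the cups that match their caps: yellow (78,280), green (110,235), red (170,245) and blue (145,300). The white bottles haven't moved, and the gripper is clear.

```bash
python3 -c "
from workcell import arm
print(arm.job_done())"
```

```text
the job is handed in; nothing more can be done
None
```

All four amber bottles stand upright in the cups matching their cap colours, the white bottles were left where they stood, and the job was handed in at about 30 s; the hand-in gave no verdict.

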